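# Put the plain cutters back on their graded rack

## Task

The four plain round pastry cutters have dried on the dark draining mat. Put them back on the grey cutter rack in a row by size, smallest cutter round the smallest white disc and so on up to the largest, each standing upright and flat on the rack round the disc that fits it. Leave the fluted cutter and the tart dish where they are.

Things in the scene. Friction and masses are not known exactly. Their poses are not given: they have to be found in the camera images.
- cutter_28: plain round pastry cutter: a bright plain metal tube, open at both ends, 28 mm outside diameter, 40 mm tall, wall 2 mm, with a small rolled bead round the top edge; stands upright on the dark mat at the start. Origin on its axis at the bottom edge, z up along the axis. It is gripped across its outside diameter from above.
- cutter_40: plain round pastry cutter: a bright plain metal tube, open at both ends, 40 mm outside diameter, 40 mm tall, wall 2 mm, with a small rolled bead round the top edge; stands upright on the dark mat at the start. Origin on its axis at the bottom edge, z up along the axis. It is gripped across its outside diameter from above.
- cutter_52: plain round pastry cutter: a bright plain metal tube, open at both ends, 52 mm outside diameter, 40 mm tall, wall 2 mm, with a small rolled bead round the top edge; stands upright on the dark mat at the start. Origin on its axis at the bottom edge, z up along the axis. It is gripped across its outside diameter from above.
- cutter_64: plain round pastry cutter: a bright plain metal tube, open at both ends, 64 mm outside diameter, 40 mm tall, wall 2 mm, with a small rolled bead round the top edge; stands upright on the dark mat at the start. Origin on its axis at the bottom edge, z up along the axis. It is gripped across its outside diameter from above.
- disc_28: white locating disc for the 28 mm cutter, at the small end, next one 64 mm on; 19 mm wide at the foot (straight for 5 mm), bevelled to 7 mm at the flat top, 16 mm tall. Fixed on the grey rack (314x84 mm, 12 mm high) that may lie at any angle. Origin: centre of its foot, on the rack's top face; a seated cutter's origin is there too. y: along the row towards the smaller discs; z up.
- disc_40: white locating disc for the 40 mm cutter, second in the row, 64 mm from the smallest; 31 mm wide at the foot (straight for 5 mm), bevelled to 19 mm at the flat top, 16 mm tall. Fixed on the grey rack (314x84 mm, 12 mm high) that may lie at any angle. Origin: centre of its foot, on the rack's top face; a seated cutter's origin is there too. y: along the row towards the smaller discs; z up.
- disc_52: white locating disc for the 52 mm cutter, third in the row, 76 mm from the second; 43 mm wide at the foot (straight for 5 mm), bevelled to 31 mm at the flat top, 16 mm tall. Fixed on the grey rack (314x84 mm, 12 mm high) that may lie at any angle. Origin: centre of its foot, on the rack's top face; a seated cutter's origin is there too. y: along the row towards the smaller discs; z up.
- disc_64: white locating disc for the 64 mm cutter, at the large end, 88 mm from the third; 55 mm wide at the foot (straight for 5 mm), bevelled to 43 mm at the flat top, 16 mm tall. Fixed on the grey rack (314x84 mm, 12 mm high) that may lie at any angle. Origin: centre of its foot, on the rack's top face; a seated cutter's origin is there too. y: along the row towards the smaller discs; z up.
- fluted_cutter: bystander, not part of the set: a lower cutter with a wavy (fluted) wall, 62 mm across, 28 mm tall, standing loose on the worktop between mat and rack. Origin at the centre of its underside.
- tart_dish: bystander: small fluted aluminium tart dish, 83 mm across, 33 mm tall, loose on the worktop farther from the robot. Origin at the centre of its underside.
Not all that is in view belongs to the job. Leave any red or yellow look-alike of the cutter_40 alone.

How it is judged:
At the end, for the whole second after the job is handed in: Each of the four plain cutters stands round the disc of its own size, its axis within 8 mm of the disc's centre, its bottom edge down on the rack (within 4 mm), upright within 0.08 rad, released and at rest (horizontal distance between cutter_28 and disc_28 below 0.008 m and z of cutter_28 in the frame of disc_28 between -0.003 and 0.004 m and angle between each of cutter_28, cutter_40, cutter_52, cutter_64's own z axis and vertical below 0.08 rad and linear speed of each of cutter_28, cutter_40, cutter_52, cutter_64 below 0.02 m/s and angular speed of each of cutter_28, cutter_40, cutter_52, cutter_64 below 0.3 rad/s and horizontal distance between cutter_40 and disc_40 below 0.008 m and z of cutter_40 in the frame of disc_40 between -0.003 and 0.004 m and horizontal distance between cutter_52 and disc_52 below 0.008 m and z of cutter_52 in the frame of disc_52 between -0.003 and 0.004 m and horizontal distance between cutter_64 and disc_64 below 0.008 m and z of cutter_64 in the frame of disc_64 between -0.003 and 0.004 m); the robot touches nothing.
It fails at once if the fluted cutter is shifted more than 30 mm (distance of fluted_cutter from where it was at the start of the episode above 0.03 m).
It fails at once if the tart dish is shifted more than 30 mm (distance of tart_dish from where it was at the start of the episode above 0.03 m).
It also fails if it takes over 83 s, if anything falls off the work surface, if the arm or the gripper's body presses on something with over 40 N, if the wrist force passes 120 N, or if a joint passes its speed limit or range.

## Robot

A 7-joint arm with a two-finger parallel gripper is mounted at the origin on a cart in front of the work surface, level with it; the furniture and walls round the work are solid. World frame = base frame: x ahead of the robot, y to its left, z up, the work surface at z = 0. Lengths are in m, angles in rad, forces in N, time in s.
With the tool pointing down it reaches from about 0.4 to 0.85 m from the base axis. Payload 10.4 kg.
Tool frame: the origin (TCP) lies on the centre line of the jaws, within the pads' length; the fingertips stand 17 mm ahead of it and the grasp point (between the pads) lies 2 mm behind it; z points along the fingers, y is the line along which they close (so a half turn about z gives the same grasp; the last joint's range is limited). The gripper opens to 85 mm and grips with 20 to 120 N. Pads are 22 mm wide; open, the fingers measure 114 mm over their backs; the gripper's body (76 mm by 85 mm) begins 54 mm behind the grasp point. The pads swing forward as they close: fully open they stand 13 mm farther back than shut.
Start: joints at [1.123, 0.332, -0.065, 1.46, 0.022, 1.35, -0.088], TCP at [0.258, -0.569, 0.219] pointing down, gripper open.
Joint ranges: [-2.6, 2.6], [-0.5, 2.12], [-1.47, 1.34], [0.16, 2.42], [-1.27, 4.41], [0.06, 2.06], [-2.6, 2.6]. Speed limits (rad/s): [2.22, 2.22, 2.79, 2.79, 3.14, 3.14, 3.14].

## Interface

Orientations are given as a unit quaternion [x, y, z, w].
In Python, from workcell import get_obs, optics, job gives the robot as it stands. The module is installed in compiled form; this text tells all that it offers.
- The arm moves only by the tool send_rows, never from a script. Its argument "plan" is a list that holds one entry, the list of rows, each a list of 7 numbers: the turn, a rotation vector about the tool's x, y, z in units of 1.5 rad (1.0 is 1.5 rad), then the shift along the tool's x, y, z in units of 20 cm (1.0 is 20 cm), then the opening, from 0 (shut) to 1 (fully open). A call has 1 to 20 rows; each row shifts and turns the commanded pose from where the row before left it, along the tool's axes as they then stand; what a row does not reach is not made up. A row lasts 1/12 s, in which the tool goes at most 41.7 mm and 7.16 degrees, less where a joint would pass 70% of its speed; a pose out of reach is approached as far as the arm can. A call with a number of a shift or a turn outside -1 to 1 is refused whole. A call with a gripper value outside its range is refused whole. The fingers move at their own pace and stop on an object; "squeeze" is the grip in N (left out, the last holds). Time passes only in rows, so rows that do not move let the fingers close. It gives the time, the measured TCP pose, the force, the opening and the grip force at its end, in the units of the state.
- get_obs(): the state, without advancing time (a new reading comes with each control period).
- optics.camera(name): name is "scene" or "top" or "wrist"; returns the picture (480x640x3 uint8, red, green, blue); there is no depth.
- optics.get_calibration(name): a dict with "intrinsics" (3x3 intrinsics, pixels), "world_from_camera" (4x4, takes a point from camera to world coordinates); the wrist camera has in their place "T_tool_cam" (4x4, takes a point from camera to tool coordinates, whose origin is the TCP and whose axes are the flange's). Camera axes: x right, y up, looking along -z (the intrinsics and any distortion apply to the point x, -y, -z); pixel columns grow to the right and rows downward; lengths in m; the calibration is good to about 2 mm. A picture is of the moment at which its call begins: read the wrist's pose just before it. get_calibration takes no time and is no camera call.
- job.hand_in(): hands the job in; it is judged then, once.
The state is a dict: "clock": time; "joint_pos": joint angles; "joint_velocities": joint speeds; "tau": joint torques, N m; "position": TCP position; "ee_rot": TCP orientation; "ft_force": force on the tool from outside, world axes, zero at the start; "torque": the same for the moment, N m; "grip_width": opening from 0.0 (shut) to 1.0 (fully open); "grasp_force": force on a finger pad.
Only numpy, scipy, OpenCV 4.12 (cv2) and the standard library are available. Lean on these libraries where they do the work, as an engineer would, in place of code of your own. Each camera call takes 0.05 s, during which the arm holds its last target. There are 200 camera calls.

## Working session

There is one attempt and no reset: what is moved stays moved. The work goes in short steps, Python scripts to look and compute and a tool call to move; the robot and the scene stay as the last step left them, time stands still between calls to the robot, and variables do not carry over. Pictures are saved under pics/ and viewed, at most 14 in all, crops included, and the job is handed in when it is done.

Besides the shell and the picture viewer there is one more tool, called after "Call:" as name(argument=value, ...) on one line, values as JSON. send_rows: Moves the arm, as the interface text tells. Its arguments: {"type":"object","properties":{"plan":{"type":"array"},"squeeze":{"type":"number"}},"required":["plan"]}

```bash
mkdir -p pics; python3 - <<'E'
from workcell import get_obs, optics
import cv2,numpy as np
np.set_printoptions(precision=4,suppress=True)
print(get_obs())
for n in("scene","top","wrist"):
    print(n,optics.get_calibration(n))
for n in("scene","top"):
    cv2.imwrite(f"pics/{n}0.png",optics.camera(n)[...,::-1])
E
```

```text
{'clock': 0.0, 'joint_pos': array([ 1.1234,  0.3329, -0.0647,  1.4609,  0.0216,  1.3499, -0.0885]), 'joint_velocities': array([-0.0006,  0.0005,  0.0008,  0.0001,  0.001 , -0.0004, -0.0001]), 'tau': array([ -0.0006, -62.5445,   0.0488, -39.1606,   0.0161,   0.0099,
         0.    ]), 'position': array([ 0.2574, -0.5691,  0.2179]), 'ee_rot': array([ 0.9775,  0.2108, -0.0002, -0.0007]), 'ft_force': array([-0.1434,  0.5737, -0.1427]), 'torque': array([0.0291, 0.0206, 0.0436]), 'grasp_force': 0.0, 'grip_width': 1.0001708668584017}
scene {'intrinsics': array([[584.8541,   0.    , 312.0194],
       [  0.    , 584.8541, 242.4809],
       [  0.    ,   0.    ,   1.    ]]), 'world_from_camera': array([[ 0.8327,  0.2565, -0.4907, -0.066 ],
       [-0.5536,  0.3679, -0.7471, -0.915 ],
       [-0.0111,  0.8938,  0.4484,  0.6104],
       [ 0.    ,  0.    ,  0.    ,  1.    ]])}
top {'intrinsics': array([[550.4144,   0.    , 318.85  ],
       [  0.    , 550.4144, 235.4536],
       [  0.    ,   0.    ,   1.    ]]), 'world_from_camera': array([[ 0.0214,  0.9746, -0.2229,  0.2999],
       [-0.9998,  0.0215, -0.0021,  0.0249],
       [ 0.0027,  0.2229,  0.9748,  1.0489],
       [ 0.    ,  0.    ,  0.    ,  1.    ]])}
wrist {'intrinsics': array([[366.45  ,   0.    , 320.9303],
       [  0.    , 366.45  , 237.3144],
       [  0.    ,   0.    ,   1.    ]]), 'T_tool_cam': array([[-0.0003,  0.9578,  0.2876,  0.0737],
       [ 1.    , -0.0001,  0.0012,  0.    ],
       [ 0.0012,  0.2876, -0.9578, -0.156 ],
       [ 0.    ,  0.    ,  0.    ,  1.    ]])}
```

View pics/top0.png

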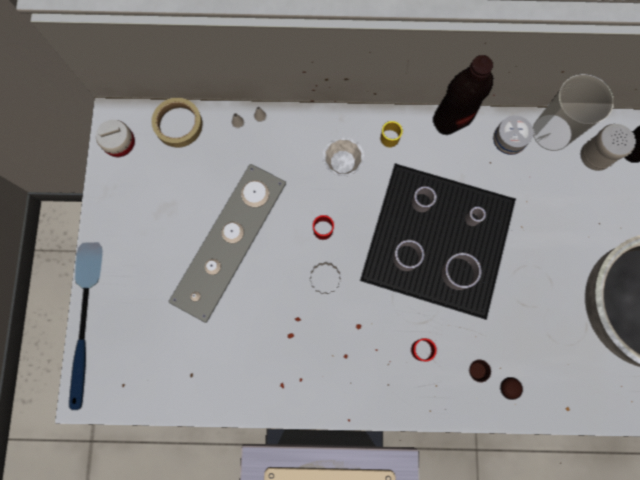

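View pics/scene0.png

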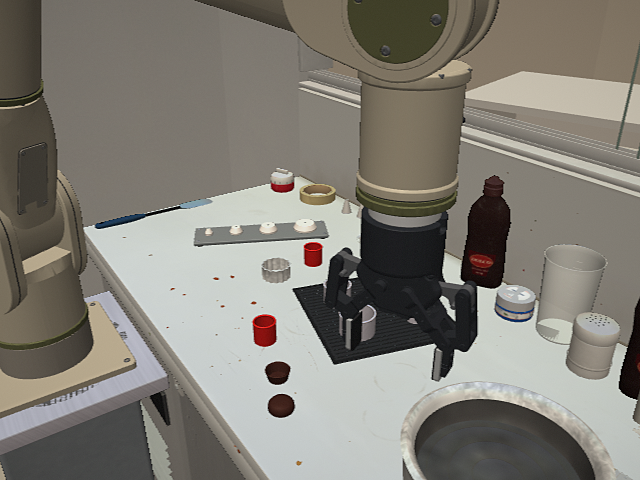

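Top view: the mat's cutters are at about (424,198) 40, (477,214) 28, (408,255) 52 and (463,271) 64. The discs are at (196,297) 28, (212,267), (232,232) and (255,193) 64. The fluted cutter is at (325,278), the dish at (343,156), and the red look-alikes at (323,227) and (424,349). The scene view agrees with this.

```bash
cat > h.py <<'E'
import numpy as np,cv2
from workcell import get_obs,optics
from scipy.spatial.transform import Rotation as R
np.set_printoptions(precision=4,suppress=True)
def wcam(name,o=None):
    c=optics.get_calibration(name);K=c["intrinsics"]
    if name!="wrist": return K,c["world_from_camera"]
    o=o or get_obs();T=np.eye(4);T[:3,:3]=R.from_quat(o["ee_rot"]).as_matrix();T[:3,3]=o["position"]
    return K,T@c["T_tool_cam"]
def ray(KT,uv):
    K,T=KT
    d=np.array([(uv[0]-K[0,2])/K[0,0],-(uv[1]-K[1,2])/K[1,1],-1.]);d=T[:3,:3]@d
    return T[:3,3],d/np.linalg.norm(d)
def plane(KT,uv,z):
    p,d=ray(KT,uv);return p+d*(z-p[2])/d[2]
def tri(obs):  # list of (KT,uv) -> point, residual
    A=np.zeros((3,3));b=np.zeros(3);rs=[ray(*o) for o in obs]
    for p,d in rs: M=np.eye(3)-np.outer(d,d);A+=M;b+=M@p
    x=np.linalg.solve(A,b);return x,[np.linalg.norm((np.eye(3)-np.outer(d,d))@(x-p)) for p,d in rs]
E
python3 - <<'E'
from h import *
t=wcam("top")
for n,uv,z in [("c40",(424,198),.043),("c28",(477,214),.043),("c52",(408,255),.043),("c64",(463,271),.043),("d28",(196,297),.028),("d40",(212,267),.028),("d52",(232,232),.028),("d64",(255,193),.028),("fl",(325,278),.028),("dish",(343,156),.03),("red1",(323,227),.04),("red2",(424,349),.04)]:
    print(n,plane(t,uv,z))
E
```

```text
c40 [ 0.6074 -0.1716  0.043 ]
c28 [ 0.5781 -0.2713  0.043 ]
c52 [ 0.4962 -0.1395  0.043 ]
c64 [ 0.4683 -0.2408  0.043 ]
d28 [0.4112 0.2524 0.028 ]
d40 [0.4681 0.2264 0.028 ]
d52 [0.5364 0.1927 0.028 ]
d64 [0.6148 0.1525 0.028 ]
fl [0.4519 0.0139 0.028 ]
dish [ 0.6939 -0.0169  0.03  ]
red1 [0.5471 0.0196 0.04  ]
red2 [ 0.3255 -0.1662  0.04  ]
```

Call:
send_rows(plan=[[[0,0,0,0.171,-0.0915,0,1],[0,0,0,0.171,-0.0915,0,1],[0,0,0,0.171,-0.0915,0,1],[0,0,0,0.171,-0.0915,0,1],[0,0,0,0.171,-0.0915,0,1],[0,0,0,0.171,-0.0915,0,1],[0,0,0,0.171,-0.0915,0,1],[0,0,0,0.171,-0.0915,0,1],[0,0,0,0.171,-0.0915,0,1],[0,0,0,0.171,-0.0915,0,1],[0,0,0,0.171,-0.0915,0,1],[0,0,0,0.171,-0.0915,0,1],[0,0,-0.08,0,0,0,1],[0,0,-0.08,0,0,0,1],[0,0,-0.08,0,0,0,1],[0,0,-0.08,0,0,0,1],[0,0,-0.08,0,0,0,1],[0,0,-0.08,0,0,0,1],[0,0,-0.08,0,0,0,1],[0,0,-0.08,0,0,0,1]]])

```text
clock: 1.77
position: [0.5408, -0.2002, 0.2183]
ee_rot: [0.768, 0.641, -0.0, -0.0]
ft_force: [-0.6, 0.9, 0.1]
grip_width: 1.0
grasp_force: 0.0
```

Call:
send_rows(plan=[[[0,0,-0.0785,0,0,0,1],[0,0,-0.0785,0,0,0,1],[0,0,-0.0785,0,0,0,1],[0,0,-0.0785,0,0,0,1],[0,0,-0.0785,0,0,0,1],[0,0,-0.0785,0,0,0,1],[0,0,-0.0785,0,0,0,1],[0,0,-0.0785,0,0,0,1],[0,0,-0.0785,0,0,0,1],[0,0,-0.0785,0,0,0,1],[0,0,-0.0785,0,0,0,1],[0,0,0,0,0,0,1],[0,0,0,0,0,0,1]]])

```text
clock: 2.85
position: [0.5408, -0.2003, 0.2184]
ee_rot: [0.231, 0.973, 0.0, -0.0]
ft_force: [0.2, -0.2, -0.2]
grip_width: 0.999
grasp_force: 0.0
```

```bash
python3 - <<'E'
from h import *
import pickle
o=get_obs();im=optics.camera("wrist");pickle.dump((o,im),open("w1.pkl","wb"))
cv2.imwrite("pics/w1.png",im[...,::-1]);print(o["position"],o["ee_rot"],o["joint_pos"])
for n,p in dict(c40=(.6074,-.1716,.043),c28=(.5781,-.2713,.043),c52=(.4962,-.1395,.043),c64=(.4683,-.2408,.043)).items():
    K,T=wcam("wrist",o);q=np.linalg.inv(T)@np.r_[p,1];print(n,K[0,0]*q[0]/-q[2]+K[0,2],-K[1,1]*q[1]/-q[2]+K[1,2])
E
```

```text
[ 0.5408 -0.2003  0.2184] [ 0.2306  0.973   0.0001 -0.0003] [ 0.8011  0.2884 -0.6334  1.5663  0.1734  1.3445  1.2536]
c40 378.12433551981655 257.63884296527704
c28 272.381104377302 275.6531140364072
c52 359.57797458801645 134.6223201859176
c64 242.72099722104144 158.69595599593964
```

View pics/w1.png

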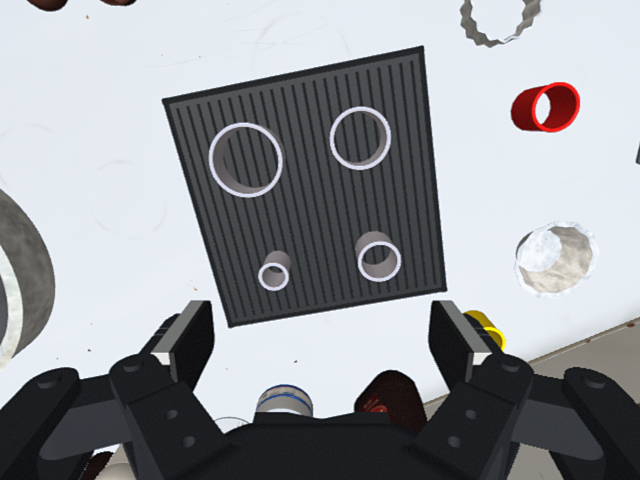

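Wrist view: rims at (246,160) 64, (361,138) 52, (379,261) 40 and (273,277) 28, each within 3 px of prediction. I'll take a second view 100 mm along tool y.

Call:
send_rows(plan=[[[0,0,0,0,0.17,0,1],[0,0,0,0,0.17,0,1],[0,0,0,0,0.16,0,1],[0,0,0,0,0,0,1],[0,0,0,0,0,0,1]]])

```text
clock: 3.32
position: [0.5861, -0.1081, 0.2186]
ee_rot: [0.228, 0.974, 0.0, -0.0]
ft_force: [0.0, -0.7, 0.6]
grip_width: 1.004
grasp_force: 0.0
```

```bash
cat >> h.py <<'E'
def rims(im,poly=None,lo=150,amin=150):
    """filled outer contours of bright rings inside the dark mat"""
    g=cv2.cvtColor(im,cv2.COLOR_RGB2GRAY)
    d=cv2.morphologyEx((g<95).astype(np.uint8),cv2.MORPH_CLOSE,np.ones((5,5)))
    c,_=cv2.findContours(d,cv2.RETR_EXTERNAL,cv2.CHAIN_APPROX_NONE)
    q=[k for k in c if cv2.contourArea(k)>8000 and cv2.contourArea(k)/cv2.contourArea(cv2.convexHull(k))>.9]
    out=[]
    for k in q:
        m=np.zeros_like(g);cv2.drawContours(m,[k],-1,255,-1);m=cv2.erode(m,np.ones((7,7)))
        b=((g>lo)&(m>0)).astype(np.uint8)
        for r in cv2.findContours(b,cv2.RETR_EXTERNAL,cv2.CHAIN_APPROX_NONE)[0]:
            if cv2.contourArea(r)>amin: out.append(cv2.fitEllipse(cv2.convexHull(r)))
    return out
E
python3 - <<'E'
from h import *
import pickle
o=get_obs();im=optics.camera("wrist");pickle.dump((o,im),open("w2.pkl","wb"))
print(o["position"],o["ee_rot"])
V=[("wrist1",)+(wcam("wrist",pickle.load(open("w1.pkl","rb"))[0]),pickle.load(open("w1.pkl","rb"))[1]),("wrist2",wcam("wrist",o),im),("top",wcam("top"),cv2.imread("pics/top0.png")[...,::-1].copy())]
S={n:[] for n in("c40","c28","c52","c64")}
G=dict(c40=(.6074,-.1716),c28=(.5781,-.2713),c52=(.4962,-.1395),c64=(.4683,-.2408))
for n,KT,i in V:
    for e in rims(i,amin=150 if n!="top" else 40):
        p=plane(KT,e[0],.043);k=min(G,key=lambda a:np.hypot(*(p[:2]-G[a])))
        print(n,k,e[0],e[1],p[:2]); S[k].append((n,KT,e[0]))
for k,v in S.items():
    for sel in (("wrist1","wrist2"),("wrist1","wrist2","top")):
        print(k,*tri([(a[1],a[2]) for a in v if a[0] in sel]))
E
```

```text
[ 0.5861 -0.1081  0.2186] [ 0.2283  0.9736  0.0004 -0.0001]
wrist1 c28 (273.1092224121094, 276.1162109375) (27.748620986938477, 30.471914291381836) [ 0.5788 -0.2709]
wrist1 c40 (379.0634460449219, 260.8589782714844) (40.223236083984375, 43.435482025146484) [ 0.6108 -0.1721]
wrist1 c64 (245.1133575439453, 159.53903198242188) (72.06596374511719, 76.31407928466797) [ 0.4699 -0.2393]
wrist1 c52 (359.8867492675781, 137.75148010253906) (60.92097473144531, 63.40766525268555) [ 0.4987 -0.1404]
c40 [ 0.6825 -0.1747 -0.1328] [np.float64(2.016036300127692e-17)]
c40 [ 0.6825 -0.1747 -0.1328] [np.float64(2.016036300127692e-17)]
c28 [ 0.4755 -0.1671  0.375 ] [np.float64(1.7686832403853772e-17)]
c28 [ 0.4755 -0.1671  0.375 ] [np.float64(1.7686832403853772e-17)]
c52 [ 0.4748 -0.1683  0.3871] [np.float64(5.63305666145932e-17)]
c52 [ 0.4748 -0.1683  0.3871] [np.float64(5.63305666145932e-17)]
c64 [ 0.4769 -0.1521  0.4444] [np.float64(5.0335109546057875e-17)]
c64 [ 0.4769 -0.1521  0.4444] [np.float64(5.0335109546057875e-17)]
```

```bash
cat >> h.py <<'E'
def proj(KT,p):
    K,T=KT;q=np.linalg.inv(T)@np.r_[p,1];return np.array([K[0,0]*q[0]/-q[2]+K[0,2],K[1,1]*q[1]/q[2]+K[1,2]])
def rims(im,KT,lo=150,amin=150,corners=None):
    t=wcam("top")
    cs=[plane(t,u,.003) for u in [(397,169),(511,201),(484,314),(365,278)]]
    g=cv2.cvtColor(im,cv2.COLOR_RGB2GRAY);m=np.zeros_like(g)
    cv2.fillPoly(m,[np.int32([proj(KT,c) for c in cs])],255)
    b=((g>lo)&(m>0)).astype(np.uint8);out=[]
    for r in cv2.findContours(b,cv2.RETR_EXTERNAL,cv2.CHAIN_APPROX_NONE)[0]:
        if cv2.contourArea(cv2.convexHull(r))>amin: out.append(cv2.fitEllipseDirect(r))
    return out
E
cat > m.py <<'E'
from h import *
import pickle,sys
V=[]
for n in("w1","w2"):
    o,im=pickle.load(open(n+".pkl","rb"));V.append((n,wcam("wrist",o),im))
V.append(("top",wcam("top"),cv2.imread("pics/top0.png")[...,::-1].copy()))
G=dict(c40=(.6108,-.1721),c28=(.5788,-.2709),c52=(.4987,-.1404),c64=(.4699,-.2393))
S={n:[] for n in G}
for n,KT,i in V:
    for e in rims(i,KT,lo=int(sys.argv[1]),amin=150 if n!="top" else 40):
        p=plane(KT,e[0],.043);k=min(G,key=lambda a:np.hypot(*(p[:2]-G[a])))
        print(n,k,np.array(e[0]),np.array(e[1]),p[:2]); S[k].append((n,KT,e[0]))
for k,v in S.items():
    for sel in (("w1","w2"),("w1","w2","top")):
        print(k,*tri([(a[1],a[2]) for a in v if a[0] in sel]))
E
python3 m.py 150; python3 m.py 185
```

```text
w1 c28 [273.1129 276.171 ] [26.9881 30.0179] [ 0.5789 -0.2709]
w1 c40 [379.0201 260.8652] [39.6039 42.7357] [ 0.6108 -0.1722]
w1 c64 [245.1203 159.5509] [71.3091 75.5108] [ 0.4699 -0.2393]
w1 c52 [359.882  137.8001] [60.0456 62.6613] [ 0.4987 -0.1404]
w2 c28 [167.4182 276.2866] [26.2428 30.2259] [ 0.5789 -0.2708]
w2 c40 [272.0245 261.4846] [39.2012 42.4527] [ 0.6108 -0.1721]
w2 c64 [129.5587 159.615 ] [68.0435 78.5879] [ 0.4699 -0.2392]
w2 c52 [242.4849 138.3748] [59.3128 62.9865] [ 0.4986 -0.1404]
c40 [ 0.6108 -0.1722  0.0429] [np.float64(1.722640969385915e-05), np.float64(1.7226409694019918e-05)]
c40 [ 0.6108 -0.1722  0.0429] [np.float64(1.722640969385915e-05), np.float64(1.7226409694019918e-05)]
c28 [ 0.579  -0.271   0.0427] [np.float64(3.527342808383845e-05), np.float64(3.5273428083724447e-05)]
c28 [ 0.579  -0.271   0.0427] [np.float64(3.527342808383845e-05), np.float64(3.5273428083724447e-05)]
c52 [ 0.4987 -0.1404  0.0431] [np.float64(5.3565599286948916e-05), np.float64(5.3565599286905196e-05)]
c52 [ 0.4987 -0.1404  0.0431] [np.float64(5.3565599286948916e-05), np.float64(5.35655
[... 841 characters left out ...]
 -0.1723  0.0427] [np.float64(7.016106622746661e-05), np.float64(7.016106622768413e-05)]
c28 [ 0.5788 -0.2712  0.0425] [np.float64(3.947248089100061e-06), np.float64(3.947248089004443e-06)]
c28 [ 0.5788 -0.2712  0.0425] [np.float64(3.947248089100061e-06), np.float64(3.947248089004443e-06)]
c52 [ 0.4986 -0.1404  0.0425] [np.float64(2.0372919238992035e-05), np.float64(2.0372919239045513e-05)]
c52 [ 0.4986 -0.1404  0.0425] [np.float64(2.0372919238992035e-05), np.float64(2.0372919239045513e-05)]
c64 [ 0.4698 -0.2394  0.0426] [np.float64(4.696358120927627e-05), np.float64(4.6963581209383766e-05)]
c64 [ 0.4698 -0.2394  0.0426] [np.float64(4.696358120927627e-05), np.float64(4.6963581209383766e-05)]
```

Rims lie at z≈0.043 (3 mm mat plus 40 mm), with residuals below 0.1 mm. The rack is next.

Call:
send_rows(plan=[[[0,0,0,0.085,0.176,0,1],[0,0,0,0.085,0.176,0,1],[0,0,0,0.085,0.176,0,1],[0,0,0,0.085,0.176,0,1],[0,0,0,0.085,0.176,0,1],[0,0,0,0.085,0.176,0,1],[0,0,0,0.085,0.176,0,1],[0,0,0,0,0,0,1],[0,0,0,0,0,0,1]]])

```text
clock: 4.12
position: [0.5883, 0.1646, 0.2186]
ee_rot: [0.228, 0.974, 0.0, -0.0]
ft_force: [0.7, -1.8, 0.3]
grip_width: 0.998
grasp_force: 0.0
```

```bash
cat > snap.py <<'E'
from h import *
import pickle,sys
o=get_obs();im=optics.camera("wrist");pickle.dump((o,im),open(sys.argv[1]+".pkl","wb"))
cv2.imwrite(f"pics/{sys.argv[1]}.png",im[...,::-1]);print(o["clock"],o["position"],o["ee_rot"],o["joint_pos"])
E
python3 snap.py r1
```

```text
4.1167 [0.5883 0.1646 0.2186] [ 0.2281  0.9736  0.0001 -0.0001] [ 0.2467  0.4027 -0.7776  1.4686  0.2832  1.3859  0.5678]
```

View pics/r1.png

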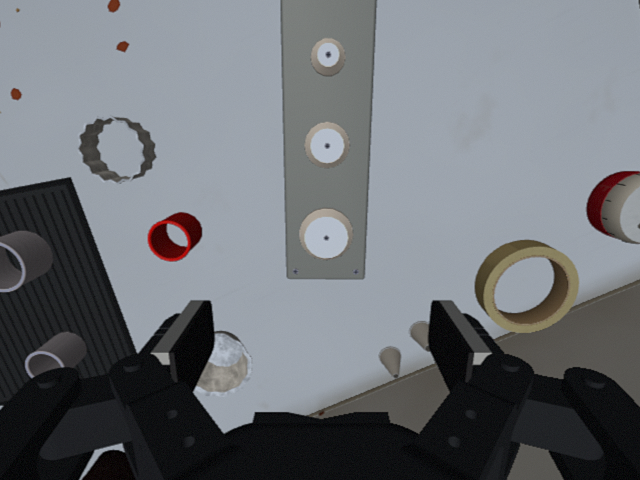

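Call:
send_rows(plan=[[[0,0,0,0,-0.17,0,1],[0,0,0,0,-0.17,0,1],[0,0,0,0,-0.16,0,1],[0,0,0,0,0,0,1],[0,0,0,0,0,0,1]]])

```text
clock: 4.58
position: [0.5443, 0.0684, 0.2189]
ee_rot: [0.233, 0.972, -0.001, 0.001]
ft_force: [0.3, 0.7, 0.2]
grip_width: 0.998
grasp_force: 0.0
```

```bash
python3 snap.py r2
```

```text
4.5833 [0.5443 0.0684 0.2189] [ 0.2329  0.9725 -0.0011  0.0005] [ 0.4599  0.2463 -0.7757  1.6329  0.1791  1.335   0.7579]
```

View r1: white disc tops at (326,239) 64, (327,146) 52 and (328,54) 40. The 28 disc is above the frame, so I'll extrapolate it and check it later.

```bash
cat > d.py <<'E'
from h import *
import pickle
G=dict(d28=(.411,.252),d40=(.468,.226),d52=(.536,.193),d64=(.615,.1525))
S={k:[] for k in G}
for n in("r1","r2"):
    o,im=pickle.load(open(n+".pkl","rb"));KT=wcam("wrist",o);hsv=cv2.cvtColor(im,cv2.COLOR_RGB2HSV)
    for k,g in G.items():
        u=proj(KT,(*g,.028)).astype(int)
        if not(12<u[0]<628 and 12<u[1]<468): print(n,k,"out",u);continue
        v=hsv[...,2].astype(int);w=im.astype(int)
        b=((v>205)&(w[...,0]-w[...,2]<8)).astype(np.uint8)
        win=np.zeros_like(b);cv2.circle(win,tuple(map(int,u)),{'d28':14,'d40':24,'d52':30,'d64':36}[k],1,-1)
        b=cv2.morphologyEx(b&win,cv2.MORPH_CLOSE,np.ones((5,5)))
        c=max(cv2.findContours(b,cv2.RETR_EXTERNAL,cv2.CHAIN_APPROX_NONE)[0],key=cv2.contourArea)
        e=cv2.fitEllipseDirect(c);print(n,k,u,np.array(e[0]),np.array(e[1]),"mm",np.array(e[1])/366*(KT[1][2,3]-.028)/.97*1000,plane(KT,e[0],.028)[:2]);S[k].append((KT,e[0]))
P={}
for k,v in S.items():
    if len(v)>1: P[k]=tri(v);print(k,P[k])
ks=sorted(P)
for a,b in zip(ks,ks[1:]): print(a,b,np.linalg.norm(P[a][0][:2]-P[b][0][:2]))
E
python3 d.py
```

```text
r1 d28 out [319 -33]Traceback (most recent call last):
  File "d.py", line 14, in <module>
    c=max(cv2.findContours(b,cv2.RETR_EXTERNAL,cv2.CHAIN_APPROX_NONE)[0],key=cv2.contourArea)
ValueError: max() iterable argument is empty
```

```bash
python3 - <<'E'
import pickle
o,im=pickle.load(open("r1.pkl","rb"))
print(im[243,300:360:4].tolist()); print(im[60,312:346:3].tolist(), im[239,400])
E
```

```text
[[106, 110, 107], [146, 138, 128], [180, 189, 201], [181, 189, 202], [180, 188, 202], [178, 187, 200], [180, 189, 200], [181, 189, 201], [181, 189, 201], [179, 188, 200], [179, 187, 198], [179, 187, 199], [117, 112, 105], [109, 115, 112], [110, 115, 112]]
[[148, 142, 130], [144, 137, 129], [160, 161, 159], [179, 187, 201], [180, 188, 200], [179, 187, 200], [179, 187, 200], [178, 186, 199], [181, 188, 199], [110, 104, 97], [119, 113, 106], [106, 110, 107]] [156 164 172]
```

```bash
sed -i 's/(v>205)&(w\[...,0\]-w\[...,2\]<8)/(v>178)\&(w[...,2]-w[...,0]>6)/' d.py; python3 d.py
```

```text
r1 d28 out [319 -33]
r1 d40 [322  52] [327.7491  53.9201] [20.0648 22.3423] mm [19.5908 21.8144] [0.4715 0.2298]
r1 d52 [322 143] [326.7147 145.2303] [31.7112 33.0073] mm [30.9621 32.2275] [0.5394 0.1955]
r1 d64 [321 235] [325.7343 236.9913] [40.2198 41.4927] mm [39.2696 40.5124] [0.618  0.1559]
r2 d28 out [448 -40]
r2 d40 [444  45] [450.4463  47.8648] [20.026  22.8779] mm [19.5616 22.3473] [0.4717 0.2299]
r2 d52 [438 137] [442.2112 139.7361] [30.9333 34.4078] mm [30.216  33.6099] [0.5394 0.1956]
r2 d64 [429 231] [433.922 232.248] [39.2847 43.1   ] mm [38.3736 42.1005] [0.618 0.156]
d40 (array([0.4716, 0.2297, 0.0286]), [np.float64(6.438302883333314e-05), np.float64(6.438302883331625e-05)])
d52 (array([0.5394, 0.1955, 0.0286]), [np.float64(2.9065304997982816e-05), np.float64(2.906530499797425e-05)])
d64 (array([0.6178, 0.1559, 0.0285]), [np.float64(7.562390169193414e-06), np.float64(7.562390169298899e-06)])
d40 d52 0.07590302058735066
d52 d64 0.08787805122489598
```

```bash
python3 - <<'E'
from h import *
o=get_obs();im=optics.camera("scene")[...,::-1].copy();KT=wcam("scene");Rm=R.from_quat(o["ee_rot"]).as_matrix()
for p,c in [((0,0,0),(0,0,255)),((0,.0425,.017),(0,255,0)),((0,-.0425,.017),(0,255,0)),((0,.0425,.004),(255,0,0)),((0,-.0425,.004),(255,0,0)),((0,.0425,-.027),(0,255,255)),((0,-.0425,-.027),(0,255,255))]:
    u=proj(KT,o["position"]+Rm@np.array(p));print(u);cv2.circle(im,tuple(map(int,u)),1,c,-1)
x,y=map(int,proj(KT,o["position"]));
cv2.imwrite("pics/s1.png",cv2.resize(im[y-75:y+75,x-100:x+100],None,fx=4,fy=4))
E
```

```text
[296.1205 160.6905]
[294.4321 161.9462]
[298.3297 175.4576]
[294.2751 156.1379]
[298.182  169.3432]
[293.8949 142.0669]
[297.8238 154.5153]
```

View pics/s1.png

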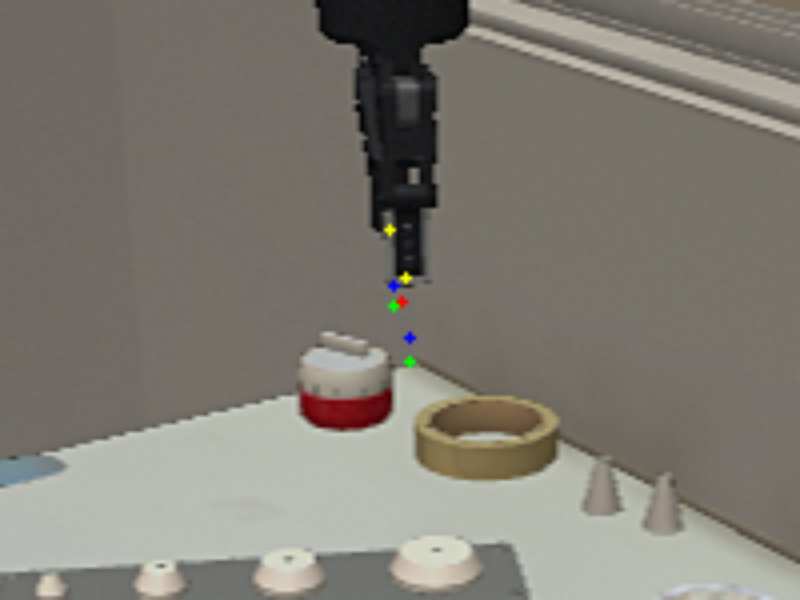

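Both cameras put the open fingertips about 27 mm behind the reported TCP, not ahead of it as the text says. Before I rely on either, I'll shut the gripper in the air and measure it during the move to the 64.

Call:
send_rows(plan=[[[0,0,0,-0.0457,-0.1925,0,0],[0,0,0,-0.0457,-0.1925,0,0],[0,0,0,-0.0457,-0.1925,0,0],[0,0,0,-0.0457,-0.1925,0,0],[0,0,0,-0.0457,-0.1925,0,0],[0,0,0,-0.0457,-0.1925,0,0],[0,0,0,-0.0457,-0.1925,0,0],[0,0,0,-0.0457,-0.1925,0,0],[0,0,0,0,0,0,0],[0,0,0,0,0,0,0]]])

```text
clock: 5.52
position: [0.4721, -0.237, 0.2183]
ee_rot: [0.231, 0.973, 0.0, -0.0]
ft_force: [-0.0, 0.5, 0.7]
grip_width: -0.002
grasp_force: 0.0
```

```bash
python3 - <<'E'
from h import *
import pickle
o=get_obs();KT=wcam("wrist",o);w=optics.camera("wrist")[...,::-1].copy();s=optics.camera("scene")[...,::-1].copy();KS=wcam("scene");Rm=R.from_quat(o["ee_rot"]).as_matrix()
print(o["clock"],o["position"],o["ee_rot"],o["grip_width"])
for im,K in((w,KT),(s,KS)):
  for z,c in ((.017,(0,255,0)),(0,(0,0,255)),(-.014,(0,255,255)),(-.027,(255,0,0))):
    u=proj(K,o["position"]+Rm@np.array((0,0,z)));print(z,u);cv2.circle(im,tuple(map(int,u)),2,c,-1)
x,y=map(int,proj(KS,o["position"]))
a=cv2.resize(s[y-80:y+40,x-75:x+75],None,fx=2.6,fy=2.6);b=cv2.resize(w[180:450,160:480],(a.shape[1],a.shape[0]))
cv2.imwrite("pics/s2.png",np.hstack([a,b]))
E
```

```text
5.5167 [ 0.4721 -0.237   0.2183] [ 0.2308  0.973   0.0002 -0.0002] -0.0021434377829249226
0.017 [320.0773 277.2061]
0 [320.0362 291.5198]
-0.014 [319.9959 305.5362]
-0.027 [319.9519 320.8794]
0.017 [359.3493 229.0657]
0 [359.6206 219.5695]
-0.014 [359.8473 211.6335]
-0.027 [360.0606 204.1688]
```

View pics/s2.png

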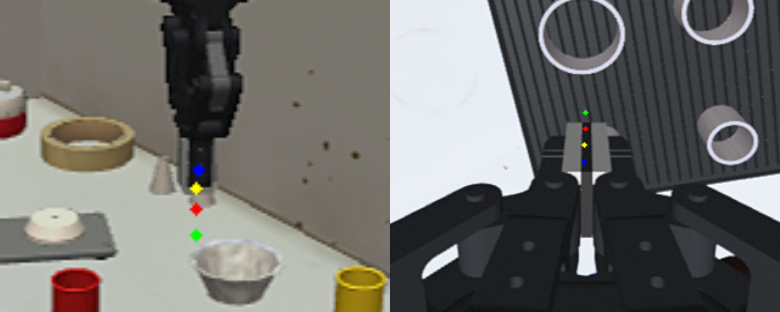

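Shut, the tips sit about 14 mm behind the TCP in both views, so the fingers are about 31 mm shorter than the text says. I'll descend part way over the 64, to a height that is safe either way, and check there.

Call:
send_rows(plan=[[[0,0,0,0.005,-0.0155,0.16,1],[0,0,0,0,0,0.16,1],[0,0,0,0,0,0.16,1],[0,0,0,0,0,0.16,1],[0,0,0,0,0,0.16,1],[0,0,0,0,0,0.16,1],[0,0,0,0,0,0,1],[0,0,0,0,0,0,1]]])

```text
clock: 6.28
position: [0.4702, -0.2353, 0.0263]
ee_rot: [0.228, 0.974, 0.001, -0.001]
ft_force: [0.6, -0.2, 0.4]
grip_width: 0.997
grasp_force: 0.0
```

```bash
python3 - <<'E'
from h import *
o=get_obs();w=optics.camera("wrist")[...,::-1].copy();s=optics.camera("scene")[...,::-1].copy()
print(o["clock"],o["position"],o["ee_rot"],o["grip_width"],o["ft_force"])
K=wcam("scene");x,y=map(int,proj(K,o["position"]))
a=cv2.resize(s[y-80:y+40,x-75:x+75],None,fx=2.6,fy=2.6);b=cv2.resize(w[100:460,110:530],(a.shape[1],a.shape[0]))
cv2.imwrite("pics/s3.png",np.hstack([a,b]))
E
```

```text
6.2833 [ 0.4702 -0.2353  0.0263] [ 0.2275  0.9738  0.0008 -0.0012] 0.9973945053645117 [ 0.5572 -0.1565  0.4435]
```

View pics/s3.png

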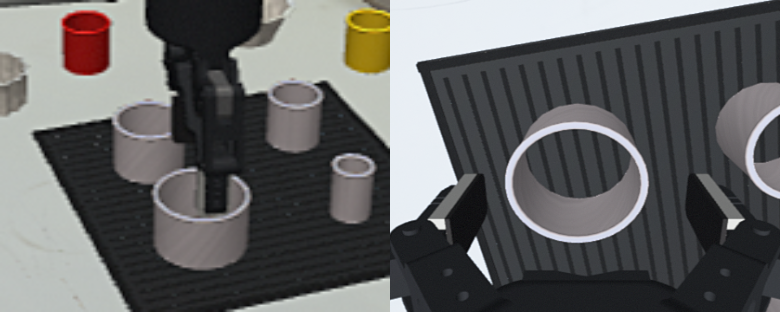

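Confirmed: the tips are still above the rim, and the cutter is centred in x but 3.5 mm off in y. I'll correct that, lower 30 mm and grip.

Call:
send_rows(plan=[[[0,0,0,0,-0.018,0.05,1],[0,0,0,0,0,0.05,1],[0,0,0,0,0,0.05,1],[0,0,0,0,0,0,0],[0,0,0,0,0,0,0],[0,0,0,0,0,0,0],[0,0,0,0,0,0,0],[0,0,0,0,0,0,0]]], squeeze=40)

```text
clock: 7.05
position: [0.4689, -0.2406, -0.003]
ee_rot: [0.229, 0.974, -0.0, 0.0]
ft_force: [1.3, -0.4, -1.4]
grip_width: 0.727
grasp_force: 43.5
```

Call:
send_rows(plan=[[[0,0,0,0,0,-0.15,0],[0,0,0,0,0,-0.17,0],[0,0,0,0,0,-0.17,0],[0,0,0,0.0196,0.191,0,0],[0,0,0,0.0196,0.191,0,0],[0,0,0,0.0196,0.191,0,0],[0,0,0,0.0196,0.191,0,0],[0,0,0,0.0196,0.191,0,0],[0,0,0,0.0196,0.191,0,0],[0,0,0,0.0196,0.191,0,0],[0,0,0,0.0196,0.191,0,0],[0,0,0,0.0196,0.191,0,0],[0,0,0,0.0196,0.191,0,0],[0,0,0,0.0196,0.191,0,0],[0,0,0,0,0,0,0],[0,0,0,0,0,0,0]]])

```text
clock: 8.38
position: [0.6168, 0.1585, 0.0946]
ee_rot: [0.226, 0.974, 0.001, -0.0]
ft_force: [0.2, -1.3, -1.3]
grip_width: 0.725
grasp_force: 44.1
```

```bash
python3 snap.py p64; python3 - <<'E'
from h import *
import pickle
o,im=pickle.load(open("p64.pkl","rb"));K=wcam("wrist",o)
cv2.imwrite("pics/p64b.png",im[80:480,120:520,::-1])
print(proj(K,(.618,.1556,.0285)),o["grip_width"])
E
```

```text
8.3833 [0.6168 0.1585 0.0946] [ 0.2265  0.974   0.0008 -0.0004] [ 0.1819  0.5416 -0.678   1.5424  0.3549  1.1837  0.5529]
[316.8255 250.6895] 0.7248183851245201
```

View pics/p64b.png

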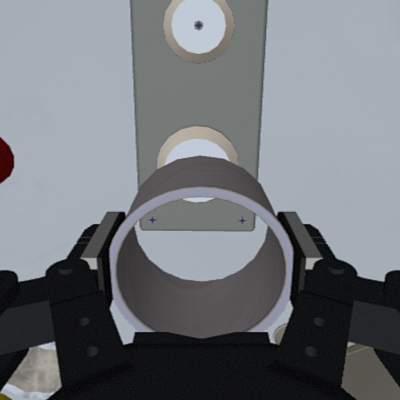

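Held upright. The 52 disc shows at (318,105) and the rim centre column is about 322. Small correction, then lower.

Call:
send_rows(plan=[[[0,0,0,-0.007,-0.011,0,0],[0,0,0,0,0,0.1,0],[0,0,0,0,0,0.1,0],[0,0,0,0,0,0.08,0],[0,0,0,0,0,0.06,0],[0,0,0,0,0,0.05,0],[0,0,0,0,0,0.03,0],[0,0,0,0,0,0,0]]])

```text
clock: 9.1
position: [0.6171, 0.1532, 0.0102]
ee_rot: [0.229, 0.974, 0.001, -0.0]
ft_force: [-0.9, 3.0, -2.2]
grip_width: 0.718
grasp_force: 44.9
```

Call:
send_rows(plan=[[[0,0,0,0,0,0.012,0],[0,0,0,0,0,0,0],[0,0,0,0,0,0,1],[0,0,0,0,0,0,1],[0,0,0,0,0,0,1],[0,0,0,0,0,-0.1,1],[0,0,0,0,0,-0.18,1],[0,0,0,0,0,-0.18,1],[0,0,0,0,0,-0.18,1],[0,0,0,0,0,0,1]]])

```text
clock: 9.93
position: [0.6209, 0.1533, 0.1444]
ee_rot: [0.229, 0.973, 0.002, 0.005]
ft_force: [0.6, 0.5, 1.0]
grip_width: 1.002
grasp_force: 0.0
```

```bash
python3 snap.py q64; python3 - <<'E'
from h import *
import pickle
o,im=pickle.load(open("q64.pkl","rb"));K=wcam("wrist",o);g=cv2.cvtColor(im,cv2.COLOR_RGB2GRAY)
print(proj(K,(.618,.1556,.052)),proj(K,(.618,.1556,.012)),proj(K,(.5394,.1955,.0285)))
cv2.imwrite("pics/q64b.png",im[40:440,120:520,::-1])
E
```

```text
9.9333 [0.6209 0.1533 0.1444] [0.229  0.9734 0.0022 0.0049] [ 0.2     0.4943 -0.6935  1.4956  0.3271  1.2584  0.5764]
[320.3936 229.3534] [320.0878 215.7362] [321.0589  97.7711]
```

View pics/q64b.png

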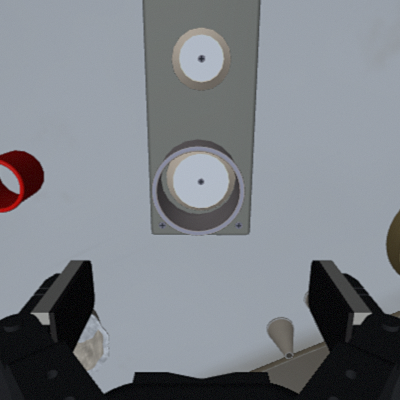

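The 64 is seated: rim centre (318,230) against (320,229) predicted, concentric with its disc. Next is the 52.

Call:
send_rows(plan=[[[0,0,0,-0.0135,-0.198,0,1],[0,0,0,-0.0135,-0.198,0,1],[0,0,0,-0.0135,-0.198,0,1],[0,0,0,-0.0135,-0.198,0,1],[0,0,0,-0.0135,-0.198,0,1],[0,0,0,-0.0135,-0.198,0,1],[0,0,0,-0.0135,-0.198,0,1],[0,0,0,-0.0135,-0.198,0,1],[0,0,0,0,0,0,1],[0,0,0,0,0,0,1]]])

```text
clock: 10.82
position: [0.4942, -0.144, 0.1356]
ee_rot: [0.232, 0.973, -0.001, -0.001]
ft_force: [0.7, 1.0, 0.2]
grip_width: 0.995
grasp_force: 0.0
```

```bash
cat > loc.py <<'E'
from h import *
import sys
G=dict(c40=(.6108,-.1722),c28=(.579,-.271),c52=(.4987,-.1404))
k=sys.argv[1];P=[];Q=[]
for i in range(3):
    o=get_obs();im=optics.camera("wrist");KT=wcam("wrist",o);P.append(o["position"]);Q.append(R.from_quat(o["ee_rot"]).as_matrix())
pos=np.mean(P,0);rot=R.from_matrix(np.mean(Q,0))
KT=wcam("wrist",dict(position=pos,ee_rot=rot.as_quat()))
es=[(np.hypot(*(plane(KT,e[0],.043)[:2]-G[k])),e) for e in rims(im,KT)]
d,e=min(es,key=lambda a:a[0]);p=plane(KT,e[0],.043)
t=rot.as_matrix().T@(p-pos)
print(o["clock"],pos,"x angle",np.degrees(np.arctan2(*rot.as_matrix()[[1,0],0])),"tilt z",rot.as_matrix()[:,2],"ell",e[0],e[1],"cutter",p,"tool dxy mm",t*1000, "units",t/.2)
E
python3 loc.py c52
```

```text
10.9167 [ 0.495  -0.1422  0.1358] x angle 153.3962472435652 tilt z [-0.0008 -0.0003 -1.    ] ell (322.2995910644531, 238.57437133789062) (71.20401763916016, 74.5688705444336) cutter [ 0.4977 -0.1419  0.043 ] tool dxy mm [-2.4518  1.4891 92.7835] units [-0.0123  0.0074  0.4639]
```

Call:
send_rows(plan=[[[0,0,0,-0.012,0.007,0.16,1],[0,0,0,0,0,0.16,1],[0,0,0,0,0,0.16,1],[0,0,0,0,0,0.12,1],[0,0,0,0,0,0.06,1],[0,0,0,0,0,0.04,0.8],[0,0,0,0,0,0,0],[0,0,0,0,0,0,0],[0,0,0,0,0,0,0],[0,0,0,0,0,0,0],[0,0,0,0,0,0,0]]], squeeze=40)

```text
clock: 11.88
position: [0.4994, -0.1411, -0.0025]
ee_rot: [0.229, 0.973, -0.0, 0.001]
ft_force: [0.2, 0.8, 4.9]
grip_width: 0.585
grasp_force: 41.7
```

Call:
send_rows(plan=[[[0,0,0,0,0,-0.15,0],[0,0,0,0,0,-0.19,0],[0,0,0,0,0,-0.19,0],[0,0,0,0.0633,0.177,0,0],[0,0,0,0.0633,0.177,0,0],[0,0,0,0.0633,0.177,0,0],[0,0,0,0.0633,0.177,0,0],[0,0,0,0.0633,0.177,0,0],[0,0,0,0.0633,0.177,0,0],[0,0,0,0.0633,0.177,0,0],[0,0,0,0.0633,0.177,0,0],[0,0,0,0.0633,0.177,0,0],[0,0,0,0,0,0,0],[0,0,0,0,0,0,0]]])

```text
clock: 13.05
position: [0.5378, 0.1982, 0.1027]
ee_rot: [0.227, 0.974, 0.001, 0.0]
ft_force: [0.7, -1.4, 0.0]
grip_width: 0.585
grasp_force: 41.8
```

```bash
cat > dl.py <<'E'
from h import *
import sys
D=dict(d28=(.4145,.2585),d40=(.4716,.2297),d52=(.5394,.1955),d64=(.618,.1556))
tgt=sys.argv[1];P=[];Q=[]
for i in range(3):
    o=get_obs();im=optics.camera("wrist");P.append(o["position"]);Q.append(R.from_quat(o["ee_rot"]).as_matrix())
pos=np.mean(P,0);rot=R.from_matrix(np.mean(Q,0));M=rot.as_matrix();KT=wcam("wrist",dict(position=pos,ee_rot=rot.as_quat()))
print(o["clock"],pos,"x angle",np.degrees(np.arctan2(M[1,0],M[0,0])),"z",M[:,2],"grip",o["grip_width"])
w=im.astype(int);b=((w.max(2)>178)&(w[...,2]-w[...,0]>6)).astype(np.uint8)
for k,g in D.items():
    t=M.T@(np.r_[D[tgt],.012]-pos)
    if k==tgt: print("by pose mm",t*1000,"units",t/.2)
    u=proj(KT,(*g,.0285))
    if not(15<u[0]<625 and 15<u[1]<300): continue
    win=np.zeros_like(b);cv2.circle(win,tuple(map(int,u)),{'d28':12,'d40':24,'d52':32,'d64':38}[k],1,-1)
    c=cv2.findContours(cv2.morphologyEx(b&win,cv2.MORPH_CLOSE,np.ones((5,5))),cv2.RETR_EXTERNAL,cv2.CHAIN_APPROX_NONE)[0]
    if not c: continue
    c=max(c,key=cv2.contourArea)
    if len(c)<8: continue
    e=cv2.fitEllipseDirect(c);p=plane(KT,e[0],.0285);tt=t+M.T@np.r_[p[:2]-g,0]
    print(k,"pred",u,"seen",np.array(e[0]),np.array(e[1]),"-> target tool mm",tt[:2]*1000,"units",tt[:2]/.2)
cv2.imwrite("pics/%s_%d.png"%(tgt,o["clock"]*10),im[...,::-1])
E
python3 dl.py d52
```

```text
13.15 [0.5382 0.1961 0.1025] x angle 153.66072843055352 z [ 0.0002  0.0001 -1.    ] grip 0.5907967454785209
d40 pred [320.9731 124.8934] seen [322.8405 122.9311] [29.4496 30.7062] -> target tool mm [-0.255   1.0918] units [-0.0013  0.0055]
by pose mm [-1.379  -0.0275 90.5255] units [-0.0069 -0.0001  0.4526]
d52 pred [320.1403 245.2898] seen [322.1414 235.5835] [23.8122 44.5581] -> target tool mm [5.2964 1.2882] units [0.0265 0.0064]
```

Call:
send_rows(plan=[[[0,0,0,-0.003,0.004,0.1,0],[0,0,0,0,0,0.1,0],[0,0,0,0,0,0.1,0],[0,0,0,0,0,0.08,0],[0,0,0,0,0,0.05,0],[0,0,0,0,0,0.04,0],[0,0,0,0,0,0,0],[0,0,0,0,0,0,0]]])

```text
clock: 13.87
position: [0.5396, 0.1953, 0.0088]
ee_rot: [0.229, 0.973, 0.0, 0.0]
ft_force: [-0.6, 0.7, -0.2]
grip_width: 0.586
grasp_force: 41.8
```

Call:
send_rows(plan=[[[0,0,0,0,0,0.01,0],[0,0,0,0,0,0,0],[0,0,0,0,0,0,1],[0,0,0,0,0,0,1],[0,0,0,0,0,0,1],[0,0,0,0,0,-0.1,1],[0,0,0,0,0,-0.18,1],[0,0,0,0,0,-0.18,1],[0,0,0,0,0,-0.18,1],[0,0,0,0,0,0,1]]])

```text
clock: 14.7
position: [0.5423, 0.1977, 0.1416]
ee_rot: [0.229, 0.974, 0.002, 0.004]
ft_force: [0.8, 0.5, -0.4]
grip_width: 0.999
grasp_force: 0.0
```

```bash
python3 dl.py d52; ls -t pics|head -1; python3 - <<'E'
import cv2,glob,os
f=max(glob.glob("pics/d52_*.png"),key=os.path.getmtime);i=cv2.imread(f);cv2.imwrite("pics/q52b.png",i[0:400,120:520])
E
```

```text
14.8 [0.5412 0.1968 0.1386] x angle 153.55706188625595 z [ 0.0066  0.0016 -1.    ] grip 1.0031197427640028
d28 pred [317.3592  15.8319] seen [319.4456  16.3203] [ 9.1801 10.0979] -> target tool mm [ 1.4371 -1.2408] units [ 0.0072 -0.0062]
d40 pred [317.1246 120.6745] seen [319.0705 121.989 ] [25.6325 26.6189] -> target tool mm [ 0.8448 -1.2326] units [ 0.0042 -0.0062]
by pose mm [  1.7116  -2.5758 126.6077] units [ 0.0086 -0.0129  0.633 ]
d52 pred [316.8837 226.6866] seen [318.6985 228.7991] [38.2024 39.2005] -> target tool mm [ 0.0606 -1.2151] units [ 0.0003 -0.0061]
d52_148.png
```

View pics/q52b.png

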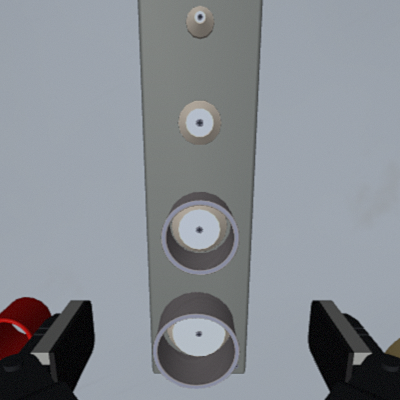

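Both the 52 and the 64 are seated round their discs. The 28 disc shows at (319,16), confirming the extrapolation to within 1 mm. The 40 is next.

Call:
send_rows(plan=[[[0,0,0,-0.11,-0.148,0,1],[0,0,0,-0.114,-0.15,0,1],[0,0,0,-0.114,-0.15,0,1],[0,0,0,-0.114,-0.15,0,1],[0,0,0,-0.114,-0.15,0,1],[0,0,0,-0.114,-0.15,0,1],[0,0,0,-0.114,-0.15,0,1],[0,0,0,-0.114,-0.15,0,1],[0,0,0,-0.114,-0.15,0,1],[0,0,0,-0.114,-0.15,0,1],[0,0,0,0,0,0,1],[0,0,0,0,0,0,1]]])

```text
clock: 15.85
position: [0.608, -0.1766, 0.1319]
ee_rot: [0.231, 0.973, -0.0, -0.002]
ft_force: [0.1, 1.0, 0.4]
grip_width: 0.999
grasp_force: 0.0
```

```bash
python3 loc.py c40
```

```text
15.95 [ 0.6084 -0.1744  0.1324] x angle 153.46099651472352 tilt z [-0.0025  0.001  -1.    ] ell (321.946533203125, 239.01918029785156) (55.68718338012695, 58.24675369262695) cutter [ 0.6103 -0.174   0.043 ] tool dxy mm [-1.7615  1.226  89.4419] units [-0.0088  0.0061  0.4472]
```

Call:
send_rows(plan=[[[0,0,0,-0.009,0.006,0.16,1],[0,0,0,0,0,0.16,1],[0,0,0,0,0,0.16,1],[0,0,0,0,0,0.1,1],[0,0,0,0,0,0.06,1],[0,0,0,0,0,0.04,0.8],[0,0,0,0,0,0,0],[0,0,0,0,0,0,0],[0,0,0,0,0,0,0],[0,0,0,0,0,0,0],[0,0,0,0,0,0,0],[0,0,0,0,0,0,0]]], squeeze=40)

```text
clock: 17.0
position: [0.6126, -0.1735, 0.0002]
ee_rot: [0.229, 0.973, -0.0, 0.001]
ft_force: [-0.4, 0.8, 6.7]
grip_width: 0.459
grasp_force: 40.6
```

Call:
send_rows(plan=[[[0,0,0,0,0,-0.15,0],[0,0,0,0,0,-0.19,0],[0,0,0,0,0,-0.19,0],[0,0,0,0.1385,0.135,0,0],[0,0,0,0.1385,0.135,0,0],[0,0,0,0.1385,0.135,0,0],[0,0,0,0.1385,0.135,0,0],[0,0,0,0.1385,0.135,0,0],[0,0,0,0.1385,0.135,0,0],[0,0,0,0.1385,0.135,0,0],[0,0,0,0.1385,0.135,0,0],[0,0,0,0.1385,0.135,0,0],[0,0,0,0.1385,0.135,0,0],[0,0,0,0.1385,0.135,0,0],[0,0,0,0,0,0,0],[0,0,0,0,0,0,0]]])

```text
clock: 18.33
position: [0.4699, 0.2307, 0.1051]
ee_rot: [0.226, 0.974, 0.0, 0.001]
ft_force: [0.2, -1.8, -0.1]
grip_width: 0.46
grasp_force: 40.5
```

```bash
python3 dl.py d40
```

```text
18.4333 [0.4707 0.2289 0.1048] x angle 153.67899995458538 z [ 0.001  -0.0001 -1.    ] grip 0.46064392164428264
d28 pred [322.6496 143.6997] seen [323.647  141.7279] [9.2214 9.8277] -> target tool mm [0.7553 1.6826] units [0.0038 0.0084]
by pose mm [-0.418   1.0718 92.8008] units [-0.0021  0.0054  0.464 ]
d40 pred [321.7997 242.8772] seen [323.1642 240.6421] [23.424  26.8503] -> target tool mm [1.1376 1.9768] units [0.0057 0.0099]
```

Call:
send_rows(plan=[[[0,0,0,0.002,0.007,0.1,0],[0,0,0,0,0,0.1,0],[0,0,0,0,0,0.1,0],[0,0,0,0,0,0.08,0],[0,0,0,0,0,0.05,0],[0,0,0,0,0,0.035,0],[0,0,0,0,0,0,0],[0,0,0,0,0,0,0]]])

```text
clock: 19.15
position: [0.4715, 0.2293, 0.0117]
ee_rot: [0.229, 0.973, 0.0, 0.0]
ft_force: [-0.1, 0.5, -0.1]
grip_width: 0.464
grasp_force: 40.5
```

Call:
send_rows(plan=[[[0,0,0,0,0,0.015,0],[0,0,0,0,0,0.005,0],[0,0,0,0,0,0,0],[0,0,0,0,0,0,1],[0,0,0,0,0,0,1],[0,0,0,0,0,0,1],[0,0,0,0,0,0,1],[0,0,0,0,0,-0.1,1],[0,0,0,0,0,-0.18,1],[0,0,0,0,0,-0.18,1],[0,0,0,0,0,-0.18,1],[0,0,0,0,0,0,1]]])

```text
clock: 20.15
position: [0.4738, 0.2317, 0.1419]
ee_rot: [0.229, 0.974, 0.002, 0.004]
ft_force: [0.4, 0.6, 0.4]
grip_width: 0.998
grasp_force: 0.0
```

```bash
python3 dl.py d40;python3 - <<'E'
import cv2,glob,os
f=max(glob.glob("pics/d40_*.png"),key=os.path.getmtime);i=cv2.imread(f);cv2.imwrite("pics/q40b.png",i[0:400,120:520])
E
```

```text
20.25 [0.4729 0.2307 0.1392] x angle 153.5528979746896 z [ 0.0059  0.0017 -1.    ] grip 0.9969509041795965
d28 pred [317.8423 139.1774] seen [319.7625 140.3914] [8.1002 8.8116] -> target tool mm [ 0.4839 -0.6905] units [ 0.0024 -0.0035]
by pose mm [  1.3095  -2.0384 127.1417] units [ 0.0065 -0.0102  0.6357]
d40 pred [317.6006 227.0046] seen [319.4164 228.8815] [22.613  23.2275] -> target tool mm [-0.1607 -0.6726] units [-0.0008 -0.0034]
```

View pics/q40b.png

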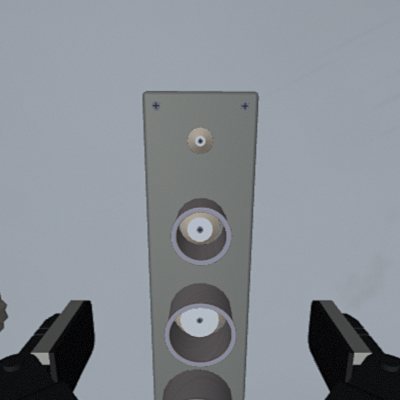

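The 40 is seated round its disc (centre (319,229)). Last is the 28.

Call:
send_rows(plan=[[[0,0,0,-0.123,-0.1535,0,1],[0,0,0,-0.123,-0.1535,0,1],[0,0,0,-0.123,-0.1535,0,1],[0,0,0,-0.123,-0.1535,0,1],[0,0,0,-0.123,-0.1535,0,1],[0,0,0,-0.123,-0.1535,0,1],[0,0,0,-0.123,-0.1535,0,1],[0,0,0,-0.123,-0.1535,0,1],[0,0,0,-0.123,-0.1535,0,1],[0,0,0,-0.123,-0.1535,0,1],[0,0,0,-0.123,-0.1535,0,1],[0,0,0,-0.123,-0.1535,0,1],[0,0,0,-0.123,-0.1535,0,1],[0,0,0,0,0,0,1],[0,0,0,0,0,0,1]]])

```text
clock: 21.55
position: [0.5783, -0.2728, 0.1326]
ee_rot: [0.231, 0.973, 0.0, -0.002]
ft_force: [-0.5, 1.0, 0.3]
grip_width: 0.999
grasp_force: 0.0
```

```bash
python3 loc.py c28
```

```text
21.65 [ 0.5788 -0.2706  0.1332] x angle 153.4708800488207 tilt z [-0.0027  0.0016 -1.    ] ell (317.244140625, 237.24124145507812) (39.25440216064453, 41.09690856933594) cutter [ 0.5782 -0.2726  0.043 ] tool dxy mm [-0.6788 -2.0699 90.1732] units [-0.0034 -0.0103  0.4509]
```

Call:
send_rows(plan=[[[0,0,0,-0.004,-0.01,0.16,1],[0,0,0,0,0,0.16,1],[0,0,0,0,0,0.16,1],[0,0,0,0,0,0.1,1],[0,0,0,0,0,0.06,1],[0,0,0,0,0,0.035,0.8],[0,0,0,0,0,0,0],[0,0,0,0,0,0,0],[0,0,0,0,0,0,0],[0,0,0,0,0,0,0],[0,0,0,0,0,0,0],[0,0,0,0,0,0,0],[0,0,0,0,0,0,0]]], squeeze=40)

```text
clock: 22.78
position: [0.5805, -0.2727, 0.0021]
ee_rot: [0.229, 0.973, -0.0, 0.001]
ft_force: [-1.1, 0.9, 5.7]
grip_width: 0.319
grasp_force: 39.1
```

Call:
send_rows(plan=[[[0,0,0,0,0,-0.15,0],[0,0,0,0,0,-0.19,0],[0,0,0,0,0,-0.19,0],[0,0,0,0.137,0.143,0,0],[0,0,0,0.137,0.143,0,0],[0,0,0,0.137,0.143,0,0],[0,0,0,0.137,0.143,0,0],[0,0,0,0.137,0.143,0,0],[0,0,0,0.137,0.143,0,0],[0,0,0,0.137,0.143,0,0],[0,0,0,0.137,0.143,0,0],[0,0,0,0.137,0.143,0,0],[0,0,0,0.137,0.143,0,0],[0,0,0,0.137,0.143,0,0],[0,0,0,0.137,0.143,0,0],[0,0,0,0.137,0.143,0,0],[0,0,0,0.137,0.143,0,0],[0,0,0,0,0,0,0],[0,0,0,0,0,0,0]]])

```text
clock: 24.37
position: [0.4134, 0.2596, 0.107]
ee_rot: [0.226, 0.974, 0.001, 0.0]
ft_force: [0.0, -0.0, -0.0]
grip_width: 0.312
grasp_force: 39.5
```

```bash
python3 dl.py d28;python3 - <<'E'
import cv2,glob,os
f=max(glob.glob("pics/d28_*.png"),key=os.path.getmtime);i=cv2.imread(f);cv2.imwrite("pics/q28a.png",i[80:480,120:520])
E
```

```text
24.4667 [0.4141 0.2579 0.1068] x angle 153.68441895824674 z [ 0.0009  0.0001 -1.    ] grip 0.3202896166578222
by pose mm [ 0.0271  0.6848 94.7669] units [0.0001 0.0034 0.4738]
d28 pred [321.2141 241.3541] seen [322.5    239.8006] [8.3333 8.5582] -> target tool mm [1.1151 1.5449] units [0.0056 0.0077]
```

View pics/q28a.png

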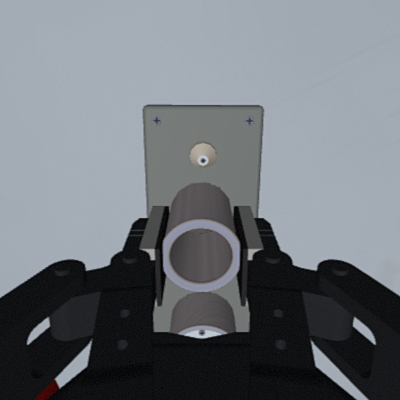

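The 28 is held upright, and its disc shows at (322,240). Offset (+0.8, +1.3) mm; lowering.

Call:
send_rows(plan=[[[0,0,0,0.004,0.0065,0.1,0],[0,0,0,0,0,0.1,0],[0,0,0,0,0,0.1,0],[0,0,0,0,0,0.08,0],[0,0,0,0,0,0.05,0],[0,0,0,0,0,0.035,0],[0,0,0,0,0,0.018,0],[0,0,0,0,0,0,0],[0,0,0,0,0,0,0]]])

```text
clock: 25.27
position: [0.4146, 0.2574, 0.0109]
ee_rot: [0.229, 0.973, -0.001, 0.0]
ft_force: [-6.7, -5.9, 16.6]
grip_width: 0.316
grasp_force: 41.1
```

Call:
send_rows(plan=[[[0,0,0,0,0,0,0.45],[0,0,0,0,0,0,0.6],[0,0,0,0,0,0,1],[0,0,0,0,0,0,1],[0,0,0,0,0,0,1],[0,0,0,0,0,-0.1,1],[0,0,0,0,0,-0.18,1],[0,0,0,0,0,-0.18,1],[0,0,0,0,0,-0.18,1],[0,0,0,0,0,0,1]]])

```text
clock: 26.1
position: [0.4168, 0.2608, 0.1439]
ee_rot: [0.228, 0.974, 0.003, 0.004]
ft_force: [0.7, -0.3, 2.4]
grip_width: 0.999
grasp_force: 0.0
```

```bash
python3 dl.py d28;python3 - <<'E'
from h import *
import glob,os
f=max(glob.glob("pics/d28_*.png"),key=os.path.getmtime);i=cv2.imread(f)[60:460,120:520]
s=optics.camera("scene")[...,::-1];s=cv2.resize(s[190:290,180:360],(720,400))[:,:390]
s=cv2.resize(optics.camera("scene")[190:290,180:280,::-1],(400,400))
cv2.imwrite("pics/q28b.png",np.hstack([i,s]))
E
```

```text
26.2 [0.416  0.2598 0.1413] x angle 153.55221533827208 z [ 0.0056  0.0019 -1.    ] grip 0.997584557445395
by pose mm [  1.3122  -2.3317 129.2627] units [ 0.0066 -0.0117  0.6463]
d28 pred [317.2361 226.268 ] seen [318.8918 227.6496] [6.7538 7.1898] -> target tool mm [ 0.2227 -1.0773] units [ 0.0011 -0.0054]
```

View pics/q28b.png

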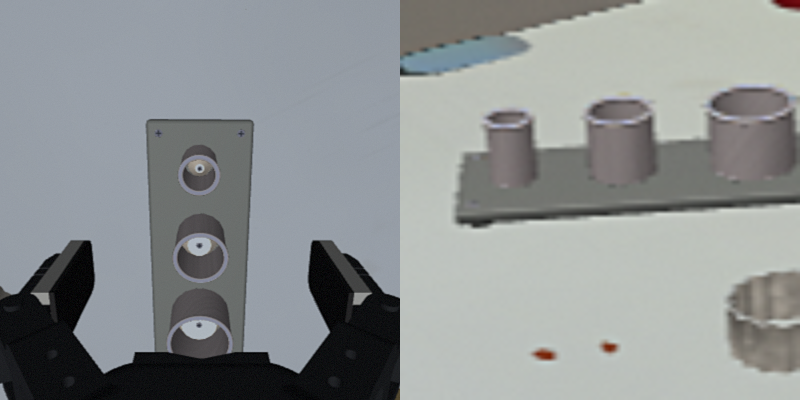

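The 28 looks seated, but I felt a 16 N contact on the way down, so I'll check its rim height and offset from two wrist views.

```bash
python3 snap.py f1
```

```text
26.35 [0.4136 0.258  0.1365] [ 0.2287  0.9735 -0.0006 -0.0007] [ 0.2048  0.2004 -0.9266  1.8799  0.1749  1.1481  0.3244]
```

Call:
send_rows(plan=[[[0,0,0,0,-0.15,-0.05,1],[0,0,0,0,-0.15,-0.05,1],[0,0,0,0,-0.1,-0.05,1],[0,0,0,0,0,0,1],[0,0,0,0,0,0,1]]])

```text
clock: 26.82
position: [0.3786, 0.1859, 0.1675]
ee_rot: [0.23, 0.973, -0.001, 0.0]
ft_force: [0.4, 0.5, 0.3]
grip_width: 1.0
grasp_force: 0.0
```

```bash
python3 snap.py f2; python3 - <<'E'
from h import *
import pickle
D=dict(d28=(.4145,.2585),d40=(.4716,.2297))
S={k:[] for k in D};T={k:[] for k in D}
for n in("f1","f2"):
    o,im=pickle.load(open(n+".pkl","rb"));K=wcam("wrist",o);w=im.astype(int)
    print(n,im[60:200,320].max(0))
    for k,g in D.items():
        dia=.028 if k=="d28" else .040
        u=proj(K,(*g,.052));r=dia/2*366/(K[1][2,3]-.052)
        b=((w[...,2]-w[...,0]>=12)&(w.max(2)>110)).astype(np.uint8)
        win=np.zeros_like(b);cv2.circle(win,tuple(map(int,u)),int(r*1.25),1,-1)
        c=max(cv2.findContours(cv2.morphologyEx(b&win,cv2.MORPH_CLOSE,np.ones((3,3))),cv2.RETR_EXTERNAL,cv2.CHAIN_APPROX_NONE)[0],key=lambda c:cv2.contourArea(cv2.convexHull(c)))
        e=cv2.fitEllipse(cv2.convexHull(c));print(n,k,u,np.array(e[0]),np.array(e[1]),"exp dia",2*r,plane(K,e[0],.052)[:2]);S[k].append((K,e[0]))
for k in S: print(k,tri(S[k]))
E
```

```text
26.8167 [0.3786 0.1859 0.1675] [ 0.2298  0.9732 -0.0005  0.0005] [ 0.3812 -0.0574 -0.9     1.9917 -0.047   1.186   0.6067]
f1 [154 161 170]
f1 d28 [321.6223 239.599 ] [320.726  237.6787] [39.3529 40.9422] exp dia 42.59214337467759 [0.413  0.2586]
f1 d40 [321.1142 322.6393] [321.9729 321.1339] [49.0855 54.5728] exp dia 60.84591910668228 [0.4708 0.2308]
f2 [154 162 170]
f2 d28 [426.0175 226.1952] [425.8265 224.4162] [34.6865 37.943 ] exp dia 37.762001078019 [0.4131 0.2589]
f2 d40 [419.2928 301.8408] [420.4814 300.4921] [44.234  49.9294] exp dia 53.94571582574143 [0.4709 0.231 ]
d28 (array([0.4127, 0.2587, 0.0532]), [np.float64(4.506588697279745e-06), np.float64(4.506588697336012e-06)])
d40 (array([0.4704, 0.231 , 0.0528]), [np.float64(3.657415183156182e-05), np.float64(3.657415183154696e-05)])
```

```bash
python3 -c "
from workcell import job
print(job.hand_in())"
```

```text
the job is handed in; nothing more can be done
None
```

All four cutters are on the rack in size order, each round its own disc and released, with the fluted cutter and tart dish left alone; the job was handed in at about 27 s of the 83 s, but the hand-in gave no verdict.

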